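# Put the parts of a measuring job away

### The job

The measuring is done, so clear the mixed parts off the desk by kind: lay the plug gauge lengthwise in its trough in the wooden case, beside the ring gauge, and shut the lid fully; put the two bushes (plain and flanged) into the grey bin that already holds a small bush, and the loose ball bearing into the grey bin that already holds a bearing. These are precise parts, so set each one down instead of dropping it and leave the tape, the hex key and the marker where they lie.

Things in the scene. Friction and masses are not known exactly. Their poses are not given: they have to be found in the camera images.
- plug_gauge: Ground steel plug gauge lying on the desk: round bar 19 mm in diameter, 98 mm long, with stepped ends, 0.13 kg. It does not roll. Origin: the middle of its underside (9.5 mm below its centre line); y along its length, z up. Grip it across the middle.
- bush_plain: Plain bronze bush, a short thick-walled tube standing on end: 40 mm outside diameter, 26 mm tall, 0.09 kg. Origin: centre of its underside, z along its axis, up.
- bush_flanged: Steel flanged bush standing on its flange: flange 52 mm in diameter and 9 mm thick, above it a hub 32 mm in diameter, 30 mm tall over all, 0.14 kg; grip the hub. Origin: centre of the flange's underside, z up.
- ball_bearing: Ball bearing lying flat: 47 mm outside diameter, 14 mm thick, 0.12 kg. Origin: centre of its underside, z up.
- case: Brown wooden gauge case, fixed, standing open: 124 mm deep (x), 204 mm wide (y), base rim 26 mm high. Origin: centre of its underside; front faces -x, lid hinged at the back (+x). A black insert (top 24 mm up) holds the ring gauge (65 mm) at the +y end, fixed, and the empty trough at the -y end. The shut lid leaves 22 mm above the trough floor: it shuts only over a gauge that lies down in it.
- case_trough (a point): Centre of the plug gauge's trough, on its floor 12 mm above the desk; axes as the case's. The trough is 26 mm wide (x), 106 mm long (y) and 12 mm deep; at its middle a finger cut-out 44 mm long (y) reaches 42 mm to either side (x), down to the same floor, for the fingers.
- case_lid (a joint): Angle of the case's lid: 0 shut, 1.92 rad wide open against its stop, leaning back, as it stands at the start. Plain light hinge (lid about 0.2 kg): pushed forward past about 1.4 rad it falls shut by itself.
- case_hinge (a point): Middle of the lid's hinge line, at the back edge of the case, 26 mm above the desk; the line runs along the case's y, axes as the case's.
- case_lid_edge (a point): Middle of the lid's free edge, on its outer face, 125 mm from the hinge; it moves with the lid. Wide open it stands about 138 mm above the desk and 55 mm behind the hinge. The lid is 204 mm wide and 14 mm thick.
- bin_bushes: The bin for bushes: the one with a small bush in it. One of two like grey plastic small-parts bins, fixed, 160 mm deep (x), 126 mm wide (y), 50 mm high; walls and floor 3 mm thick; the front wall (-x side) is only 28 mm high and the sides slope down to it. Origin: centre of its underside.
- bin_bearings: The bin for bearings: the one with a ball bearing in it. Like the other bin in form, size and origin.
- bush_specimen: Small bronze bush fixed in the bushes' bin, near its back: 31 mm diameter, 18 mm tall. Origin: centre of its underside.
- bearing_specimen: Ball bearing fixed in the bearings' bin, near its back: 47 mm diameter, 14 mm thick. Origin: centre of its underside.
- tape_roll: Bystander among the parts: roll of black tape lying flat, 58 mm diameter, 19 mm thick. Origin: centre of its underside.
- hex_key: Bystander: hexagon key, 30 x 84 x 7 mm, lying near the desk's front edge, long side along its y. Origin: centre of its underside.
- marker: Bystander: marker pen, 17 mm thick, 135 mm long along its y, lying near the desk's front edge. Origin: centre of its underside.
- caliper: Bystander, fixed: vernier caliper, 72 x 233 x 11 mm, lying at the right, long side along its y. Origin: centre of its underside.

How it is judged:
At the end, for the whole second after the job is handed in: Plug gauge on the trough floor (within 6 mm across, 9 mm along, 0.1 rad), lid under 0.03 rad. Plain and flanged bush in the bushes' bin, ball bearing in the bearings' bin (origin inside the walls, under 35 mm above its underside). All at rest (x of plug_gauge in the frame of case_trough between -0.006 and 0.006 m and y of plug_gauge in the frame of case_trough between -0.009 and 0.009 m and z of plug_gauge in the frame of case_trough between -0.003 and 0.004 m and angle between the y axis of plug_gauge and the y axis of case, either way round below 0.1 rad and linear speed of each of plug_gauge, bush_plain, bush_flanged, ball_bearing below 0.03 m/s and value of joint case_lid below 0.03 rad and x of bush_plain in the frame of bin_bushes between -0.072 and 0.072 m and y of bush_plain in the frame of bin_bushes between -0.056 and 0.056 m and z of bush_plain in the frame of bin_bushes between -0.002 and 0.035 m and x of bush_flanged in the frame of bin_bushes between -0.072 and 0.072 m and y of bush_flanged in the frame of bin_bushes between -0.056 and 0.056 m and z of bush_flanged in the frame of bin_bushes between -0.002 and 0.035 m and x of ball_bearing in the frame of bin_bearings between -0.072 and 0.072 m and y of ball_bearing in the frame of bin_bearings between -0.056 and 0.056 m and z of ball_bearing in the frame of bin_bearings between -0.002 and 0.035 m); the robot touches nothing.
It fails at once if the plug gauge, a bush or the bearing falls freely, faster than 1 m/s (about 50 mm) ((linear speed of plug_gauge above 1 m/s and contact force between plug_gauge and the fingers below 0.02 N) or (linear speed of bush_plain above 1 m/s and contact force between bush_plain and the fingers below 0.02 N) or (linear speed of bush_flanged above 1 m/s and contact force between bush_flanged and the fingers below 0.02 N) or (linear speed of ball_bearing above 1 m/s and contact force between ball_bearing and the fingers below 0.02 N)).
It fails at once if the tape, hex key or marker is moved more than 30 mm from its place (distance of any of tape_roll, hex_key, marker from where it was at the start of the episode above 0.03 m).
It also fails if it takes over 72 s, if anything falls off the work surface, if the arm or the gripper's body presses on something with over 40 N, if the wrist force passes 120 N, or if a joint passes its speed limit or range.

### The arm

A 6-joint arm with a two-finger parallel gripper is mounted at the origin on a cart in front of the work surface, level with it; the furniture and walls round the work are solid. World frame = base frame: x ahead of the robot, y to its left, z up, the work surface at z = 0. Lengths are in m, angles in rad, forces in N, time in s.
With the tool pointing down it reaches from about 0.225 to 0.875 m from the base axis. Payload 3.4 kg.
Tool frame: the origin (TCP) lies on the centre line of the jaws, within the pads' length; the fingertips stand 14 mm ahead of it and the grasp point (between the pads) lies 5 mm behind it; z points along the fingers, y is the line along which they close (so a half turn about z gives the same grasp; the last joint's range is limited). The gripper opens to 85 mm and grips with 20 to 120 N. Pads are 22 mm wide; open, the fingers measure 114 mm over their backs; the gripper's body (76 mm by 85 mm) begins 54 mm behind the grasp point. The pads swing forward as they close: fully open they stand 13 mm farther back than shut.
Start: joints at [-1.441, 0.276, 1.505, -0, 1.361, -0.121], TCP at [0.143, -0.557, 0.245] pointing down, gripper open.
Joint ranges: [-2.89, 2.89], [-0.75, 2.08], [0.22, 2.7], [-1.18, 4.32], [0.11, 2.71], [-2.7, 2.7]. Speed limits (rad/s): [2.57, 2.57, 3.14, 3.14, 3.14, 3.14].

### API

Orientations are given as a unit quaternion [w, x, y, z].
In Python, from rig import manip, eyes gives the robot as it stands.
- The arm moves only by the shell command python3 -m creep 'ROWS' [FORCE]. ROWS is JSON, a list of rows, each a list of 5 numbers: the opening, from 0 (shut) to 1 (fully open), then the shift along the tool's x, y, z normalised to -1 to 1, where 1 is 0.5 m, then the turn about the tool's z normalised to -1 to 1, where 1 is 360 degrees. In form: [[fingers, dx, dy, dz, spin], ...]. A call has 1 to 10 rows; each row is the pose to reach, as a shift and turn from the pose commanded when the call began, along the tool's axes at that moment, turning the shorter way round; what a row does not reach only later rows make up. A row lasts 1/10 s, in which the tool goes at most 50 mm and 8.59 degrees, less where a joint would pass 70% of its speed; a pose out of reach is approached as far as the arm can. A call with a number of a shift or a turn outside -1 to 1 is refused whole. A call with a gripper value outside its range is refused whole. The fingers move at their own pace and stop on an object; FORCE is the grip in N (left out, the last holds). Time passes only in rows, so rows that repeat a pose let the fingers close. It gives the time, the measured TCP pose, the force, the opening and the grip force at its end, in the units of the state.
- manip.get_state(): the state, without advancing time (a new reading comes with each control period).
- eyes.get_image(name): name is "scene" or "top"; returns a dict with "frame" (420x560x3 uint8, red, green, blue), "fx", "fy", "cx", "cy" (pixels), "R" (3x3) and "t" (3): a world point X has camera coordinates R X + t. Camera axes: x right, y down, z forward; pixel columns grow to the right and rows downward; lengths in m; the calibration is good to about 2 mm. A picture is of the moment at which its call begins. There is no depth.
- manip.sign_off(): hands the job in; it is judged then, once.
Trained networks look in the newest picture that a camera, given by its name, has taken for a name from the list of things; names that differ only in an ending like _2 or _b are one class to them, and where a whole thing is asked for, a point or a joint stands for the part that bears it (a point fixed in the world has none). Each returns a list of dicts, best first, with "confidence" (0 to 1); they miss things now and then, are a little off and sometimes report something else, mostly with a low value. They report only what shows in the picture. A call takes as long as a camera call.
- eyes.regions_of(camera, label): "mask" (420x560 bool, what is visible of it) and "bbox" ([left, top, right, bottom] in pixels, round what is visible of it).
- eyes.place_of(camera, label): "centre" ([column, row] in pixels: a listed point, or the origin of a listed thing).
The state is a dict: "clock": time; "qpos": joint angles; "qd": joint speeds; "effort": joint torques, N m; "position": TCP position; "ee_rot": TCP orientation; "contact_force": force on the tool from outside, world axes, zero at the start; "moment": the same for the moment, N m; "width": finger opening in m; "gripper_force": force on a finger pad.
Only numpy, scipy, OpenCV 4.12 (cv2) and the standard library are available. Lean on these libraries where they do the work, as an engineer would, in place of code of your own. Each camera call takes 0.05 s, during which the arm holds its last target. There are 200 camera calls.

## Working session

There is one attempt and no reset: what is moved stays moved. The work goes in short steps, Python scripts to look and compute and a shell command to move; the robot and the scene stay as the last step left them, time stands still between calls to the robot, and variables do not carry over. Pictures are saved under pics/ and viewed, at most 10 in all, crops included, and the job is handed in when it is done.

```bash
ls; mkdir -p pics
cat > h.py <<'E'
import numpy as np, cv2, json
from rig import manip, eyes
def cam(n):
    d=eyes.get_image(n); return d
def ray(d,p):
    R=np.array(d["R"]);t=np.array(d["t"])
    v=R.T@np.array([(p[0]-d["cx"])/d["fx"],(p[1]-d["cy"])/d["fy"],1.]); return -R.T@t, v/np.linalg.norm(v)
def atz(d,p,z):
    o,v=ray(d,p); return o+v*(z-o[2])/v[2]
def tri(d1,p1,d2,p2):
    o1,v1=ray(d1,p1);o2,v2=ray(d2,p2)
    A=np.c_[v1,-v2];s=np.linalg.lstsq(A,o2-o1,rcond=None)[0]
    a,b=o1+s[0]*v1,o2+s[1]*v2; return (a+b)/2,np.linalg.norm(a-b)
def proj(d,X):
    c=np.array(d["R"])@X+np.array(d["t"]); return np.array([d["fx"]*c[0]/c[2]+d["cx"],d["fy"]*c[1]/c[2]+d["cy"]])
E
python3 - <<'E'
from h import *
np.set_printoptions(precision=4,suppress=True)
S=cam("scene");T=cam("top")
for n,d in (("scene",S),("top",T)):
    cv2.imwrite(f"pics/{n}0.png",np.ascontiguousarray(d["frame"][:,:,::-1])); print(n,d["fx"],-np.array(d["R"]).T@np.array(d["t"]))
for l in "plug_gauge bush_plain bush_flanged ball_bearing case case_trough case_hinge case_lid_edge bin_bushes bin_bearings bush_specimen bearing_specimen tape_roll hex_key marker caliper".split():
    a=eyes.place_of("scene",l)[:2];b=eyes.place_of("top",l)[:2]
    out=[]
    for x in a:
        for y in b:
            X,e=tri(S,x["centre"],T,y["centre"]); out.append((np.round(x["confidence"],2),np.round(y["confidence"],2),X,round(e,4),np.round(y["centre"]),np.round(x["centre"])))
    print(l)
    for o in out: print("   ",*o)
s=manip.get_state();print(s["clock"],s["position"],s["ee_rot"],s["width"])
E
```

```text
pics
scene 394.43195498190795 [-0.3428 -0.8207  0.8026]
top 546.9958648180353 [ 0.3837 -0.09    1.5074]
plug_gauge
    0.55 0.47 [ 0.4755 -0.0299  0.001 ] 0.0046 [254. 234.] [261. 221.]
bush_plain
    0.62 0.43 [ 0.439  -0.1129  0.0202] 0.0007 [286. 245.] [271. 231.]
bush_flanged
    0.57 0.81 [0.4371 0.0759 0.0088] 0.0039 [217. 247.] [231. 213.]
ball_bearing
case
    0.84 0.88 [0.4659 0.3    0.0041] 0.0136 [134. 241.] [200. 190.]
case_trough
    0.95 0.87 [0.4643 0.2634 0.0084] 0.0165 [150. 237.] [202. 192.]
    0.72 0.87 [0.5647 0.0721 0.0172] 0.407 [150. 237.] [309. 212.]
case_hinge
    0.69 0.94 [0.5186 0.3044 0.0416] 0.0107 [129. 221.] [208. 176.]
case_lid_edge
    0.84 0.75 [0.5792 0.3254 0.1282] 0.004 [113. 192.] [213. 150.]
bin_bushes
bin_bearings
    0.57 0.82 [ 0.6374 -0.1188 -0.0032] 0.0003 [286. 175.] [309. 212.]
bush_specimen
bearing_specimen
    0.47 0.73 [ 0.5686  0.1884 -0.3154] 0.4128 [138. 243.] [285. 265.]
    0.47 0.47 [ 0.6754 -0.0947 -0.2733] 0.1791 [294. 156.] [285. 265.]
    0.44 0.73 [0.5525 0.0563 0.0656] 0.4755 [138. 243.] [319. 209.]
    0.44 0.47 [ 0.6857 -0.1394 -0.0035] 0.0124 [294. 156.] [319. 209.]
tape_roll
    0.74 0.51 [ 0.5529 -0.2766  0.0069] 0.2113 [369. 174.] [300. 246.]
    0.74 0.47 [ 0.458  -0.2234  0.0021] 0.003 [326. 238.] [300. 246.]
    0.74 0.51 [ 0.5932 -0.3098 -0.0928] 0.1564 [369. 174.] [321. 265.]
    0.74 0.47 [ 0.4819 -0.2561 -0.074 ] 0.0622 [326. 238.] [321. 265.]
hex_key
    0.52 0.65 [ 0.368   0.0046 -0.0038] 0.0106 [242. 274.] [233. 232.]
marker
    0.75 0.79 [ 0.3551 -0.2299 -0.0136] 0.0036 [328. 276.] [282. 267.]
caliper
1.7 [ 0.1427 -0.557   0.2453] [ 0.      0.9921  0.1251 -0.    ] 0.08560609672783992
```

View images.

View pics/top0.png

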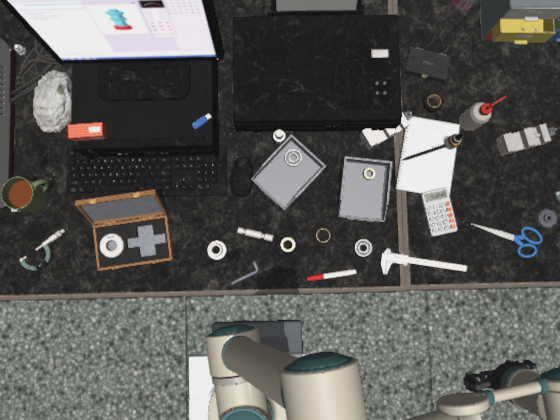

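View pics/scene0.png

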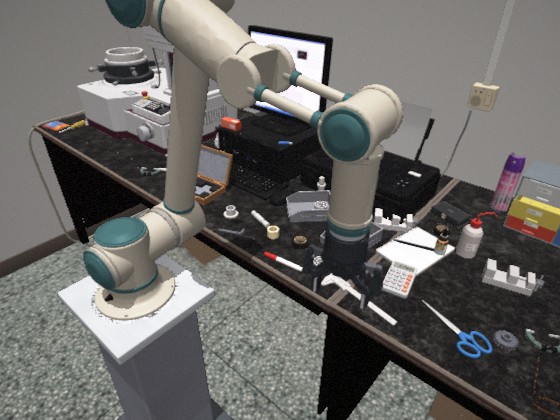

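Run:
```python
import cv2
a=cv2.imread("pics/top0.png")
c=cv2.resize(a[140:280,200:400],None,fx=4,fy=4,interpolation=cv2.INTER_CUBIC); cv2.imwrite("pics/c1.png",c)
c=cv2.resize(a[180:280,70:190],None,fx=6,fy=6,interpolation=cv2.INTER_CUBIC); cv2.imwrite("pics/c2.png",c)
```

```text
(no output)
```

View pics/c1.png

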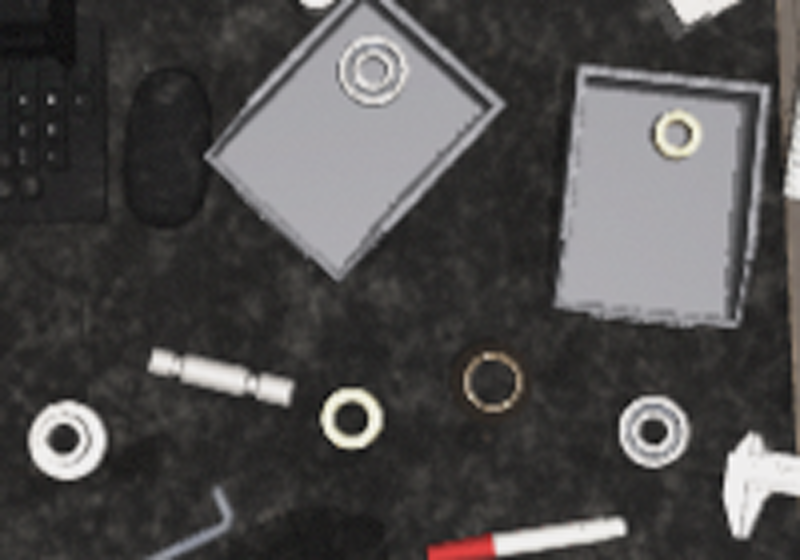

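View pics/c2.png

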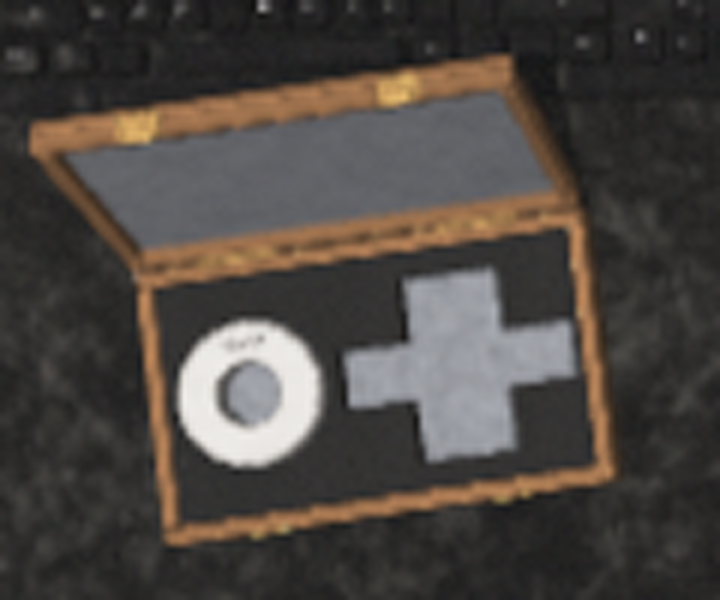

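The top crop shows the left bin (turned about 45°) with a bearing at crop (373,70), and the right bin with a bush at (677,133). On the desk are the flanged bush (68,438), plug gauge (220,376), plain bush (351,417), tape (492,381) and bearing (655,432). The second crop shows the trough as a grey cross centred near (460,365). Next I'll measure these more finely.

Run:
```python
from h import *
np.set_printoptions(precision=4,suppress=True)
T=cam("top");S=cam("scene")
g=T["frame"].astype(int)
def blob(d,seed,half,cond):
    f=d["frame"].astype(int); m=cond(f).astype(np.uint8)
    M=np.zeros_like(m);c,r=seed;M[r-half:r+half+1,c-half:c+half+1]=m[r-half:r+half+1,c-half:c+half+1]
    return M
bright=lambda f:f.min(2)>105
def desc(name,seed,half,z,cond=bright):
    # sub-pixel: work on upscaled grayscale
    c,r=seed; im=T["frame"][r-half:r+half+1,c-half:c+half+1]; k=8
    u=cv2.resize(im,None,fx=k,fy=k,interpolation=cv2.INTER_CUBIC).astype(int)
    m=cond(u).astype(np.uint8)
    cs,_=cv2.findContours(m,cv2.RETR_EXTERNAL,cv2.CHAIN_APPROX_NONE); ct=max(cs,key=cv2.contourArea)
    px=(ct[:,0,:]+.5)/k-.5+np.array([c-half,r-half])
    W=np.array([atz(T,p,z)[:2] for p in px]).astype(np.float32)
    (x,y),(a,b),ang=cv2.minAreaRect(W); bx=cv2.boxPoints(((x,y),(a,b),ang))
    e=bx[1]-bx[0],bx[2]-bx[1]; L=max(e,key=np.linalg.norm); th=np.arctan2(-L[0],L[1]); th=(th+np.pi/2)%np.pi-np.pi/2
    (ex,ey),er=cv2.minEnclosingCircle(W)
    print(name,"rect",np.array([x,y]),"size",np.array([a,b]),"yaw(y-long)",round(th,3),"circ",np.array([ex,ey]),round(er,4)); return px
desc("flanged",(217,249),14,.009)
desc("plain",(288,244),11,.026)
desc("gauge",(255,234),22,.0095)
desc("bearing",(363,247),12,.014)
desc("tape?",(323,235),12,.019,lambda f:f[:,:,0]>70)
desc("spec_bearing",(293,157),11,.017,lambda f:f.min(2)>190)
desc("spec_bush",(369,173),9,.021,lambda f:f[:,:,0]-f[:,:,2]>25)
grey=lambda f:(f.min(2)>95)&(f.max(2)-f.min(2)<60)
desc("trough",(147,241),21,.012,lambda f:(f.min(2)>85)&(f.max(2)-f.min(2)<45))
for s,h,n in (((288,172),42,"bin_brg"),((365,188),38,"bin_bush")): desc(n,s,h,.04,lambda f:f.min(2)>80)
for l in ("bin_bushes","bin_bearings","ball_bearing","bush_specimen","case"):
  for c,d in (("top",T),("scene",S)):
    for x in eyes.place_of(c,l)[:3]: print(l,c,round(x["confidence"],2),np.round(x["centre"],1),atz(d,x["centre"],0.0)[:2])
# heights by scene masks
for l,h in (("plug_gauge",.0095),("bush_plain",.013),("bush_flanged",.012)):
    a=eyes.regions_of("scene",l);b=eyes.regions_of("top",l)
    if a and b:
        ca=[q.mean() for q in np.nonzero(a[0]["mask"])][::-1];cb=[q.mean() for q in np.nonzero(b[0]["mask"])][::-1]
        print(l,tri(S,ca,T,cb),a[0]["confidence"],b[0]["confidence"])
```

```text
flanged rect [0.4325 0.0763] size [0.0533 0.0538] yaw(y-long) 1.164 circ [0.4327 0.0765] 0.0275
plain rect [ 0.4424 -0.1178] size [0.0408 0.0407] yaw(y-long) -0.809 circ [ 0.4424 -0.1182] 0.0213
gauge rect [ 0.4739 -0.0295] size [0.1008 0.0198] yaw(y-long) -0.261 circ [ 0.4738 -0.0295] 0.0507
bearing rect [ 0.4291 -0.3236] size [0.0485 0.0485] yaw(y-long) 0.753 circ [ 0.4292 -0.3241] 0.0252
tape? rect [ 0.4652 -0.2153] size [0.0412 0.0419] yaw(y-long) 1.541 circ [ 0.4652 -0.2149] 0.0218
spec_bearing rect [ 0.687  -0.1401] size [0.0397 0.0476] yaw(y-long) 0.033 circ [ 0.6837 -0.14  ] 0.0242
spec_bush rect [ 0.6206 -0.3424] size [0.0237 0.0087] yaw(y-long) -0.357 circ [ 0.623  -0.3433] 0.0119
trough rect [0.4624 0.2676] size [0.0924 0.0881] yaw(y-long) -0.624 circ [0.4615 0.2674] 0.0538
bin_brg rect [ 0.6373 -0.1223] size [0.1337 0.1722] yaw(y-long) 0.798 circ [ 0.6388 -0.1235] 0.1053
bin_bush rect [ 0.5856 -0.3318] size [0.1339 0.1732] yaw(y-long) 1.44 circ [ 0.5875 -0.3317] 0.1056
bin_bushes top 0.68 [361.7 191.1] [ 0.5856 -0.3285]
bin_bushes top 0.49 [135.3 241. ] [0.4618 0.3007]
bin_bearings top 0.7 [286.4 171.3] [ 0.6463 -0.1208]
bin_bearings top 0.53 [357.8 247.9] [ 0.4285 -0.3117]
bin_bearings top 0.19 [134.5 238. ] [0.4701 0.303 ]
bin_bearings scene 0.91 [309.6 211.8] [ 0.6392 -0.122 ]
ball_bearing top 0.65 [357.8 247.6] [ 0.4293 -0.3117]
ball_bearing scene 0.68 [213.5 145.7] [0.7893 0.5803]
bush_specimen top 0.38 [368.5 173. ] [ 0.636  -0.3493]
case top 0.88 [137.2 239.4] [0.466  0.2955]
case scene 0.63 [196.9 188.6] [0.4724 0.3164]
bush_flanged (array([0.4025, 0.0777, 0.1812]), np.float64(0.06059456736791389)) 0.46 0.79
```

```bash
cat > to.py <<'E'
import sys; from h import *
from scipy.spatial.transform import Rotation as Ro
s=manip.get_state(); p=np.array(s["position"]); q=s["ee_rot"]; R=Ro.from_quat([q[1],q[2],q[3],q[0]]).as_matrix()
f=np.arctan2(R[1,0],R[0,0])
print("at",p.round(4),"phi",round(f,4),"w",round(s["width"],4),"F",np.round(s["contact_force"],1),"t",round(s["clock"],2),"g",np.round(s["gripper_force"],1))
for a in sys.argv[1:]:
    x,y,z,ph=map(float,a.split(",")); d=np.array([x,y,z])-p; df=(ph-f+np.pi)%(2*np.pi)-np.pi
    print(a,"->",(R.T@d/.5).round(4),"spin",round(-df/2/np.pi,4),"rows",round(np.linalg.norm(d)/.05,1),round(abs(np.degrees(df))/8.59,1))
E
python3 - <<'E'
from h import *
from scipy.optimize import minimize
T=cam("top"); k=8; c0,r0,c1,r1=120,215,175,265
u=cv2.resize(T["frame"][r0:r1,c0:c1],None,fx=k,fy=k,interpolation=cv2.INTER_CUBIC).astype(int)
m=((u.min(2)>75)&(u.max(2)-u.min(2)<45)).astype(np.uint8)
n,l,st,_=cv2.connectedComponentsWithStats(m); i=l[(241-r0)*k,(147-c0)*k]; m=(l==i).astype(np.uint8); print("area px",m.sum()/64)
a,b,w,e=.053,.022,.013,.042
P=np.array([(w,a),(w,b),(e,b),(e,-b),(w,-b),(w,-a),(-w,-a),(-w,-b),(-e,-b),(-e,b),(-w,b),(-w,a)])
def poly(v,z):
    c,s=np.cos(v[2]),np.sin(v[2]); W=P@np.array([[c,s],[-s,c]])+v[:2]
    px=np.array([proj(T,np.array([*q,z])) for q in W]); px=((px-[c0,r0])+.5)*k-.5
    M=np.zeros_like(m); cv2.fillPoly(M,[np.round(px*16).astype(np.int32)],1,shift=4); return M
def cost(v): return float((cv2.blur((poly(v,.012)&poly(v,.024)).astype(np.float32),(3,3))-m).__abs__().sum())/m.sum()
best=min((minimize(cost,[.462,.267,y],method="Nelder-Mead",options=dict(initial_simplex=[[.462,.267,y],[.47,.267,y],[.462,.275,y],[.462,.267,y+.08]],xatol=1e-4)) for y in (.05,.15)),key=lambda r:r.fun)
print(best.x,best.fun)
E
python3 to.py 0.4424,-0.118,0.12,1.571
```

```text
area px 727.21875
[0.46199875 0.26626091 0.12063573] 0.065045190407656
at [ 0.1427 -0.5571  0.2453] phi 0.2508 w 0.0854 F [0.1 0.9 0.6] t 2.65 g 0.0
0.4424,-0.118,0.12,1.571 -> [ 0.7986 -0.7019  0.2506] spin -0.2101 rows 10.9 8.8
```

```bash
python3 -m creep '[[0.7,0.799,-0.702,0.25,-0.21],[0.7,0.799,-0.702,0.25,-0.21],[0.7,0.799,-0.702,0.25,-0.21],[0.7,0.799,-0.702,0.25,-0.21],[0.7,0.799,-0.702,0.25,-0.21],[0.7,0.799,-0.702,0.25,-0.21],[0.7,0.799,-0.702,0.25,-0.21],[0.7,0.799,-0.702,0.25,-0.21],[0.7,0.799,-0.702,0.25,-0.21],[0.7,0.799,-0.702,0.25,-0.21]]' 40; python3 to.py 0.4424,-0.118,0.12,1.571 0.4424,-0.118,0.018,1.571
```

```text
clock: 3.65
position: [0.4182, -0.1535, 0.1309]
ee_rot: [0.001, 0.707, 0.708, 0.0]
contact_force: [1.6, -0.7, -0.0]
width: 0.0596
gripper_force: 0.0
at [ 0.4182 -0.1535  0.1309] phi 1.5721 w 0.0596 F [ 1.6 -0.7 -0. ] t 3.65 g 0.0
0.4424,-0.118,0.12,1.571 -> [0.0709 0.0485 0.0217] spin 0.0002 rows 0.9 0.0
0.4424,-0.118,0.018,1.571 -> [0.0711 0.0482 0.2257] spin 0.0002 rows 2.4 0.0
```

```bash
python3 -m creep '[[0.7,0.071,0.048,0.05,0],[0.7,0.071,0.048,0.05,0],[0.7,0.071,0.048,0.05,0],[0.7,0.071,0.048,0.05,0]]'; python3 to.py 0.4424,-0.118,0.018,1.571
```

```text
clock: 4.05
position: [0.4412, -0.1205, 0.1063]
ee_rot: [0.0, 0.707, 0.707, -0.0]
contact_force: [0.2, -0.1, -0.8]
width: 0.0599
gripper_force: 0.0
at [ 0.4412 -0.1205  0.1063] phi 1.5699 w 0.0599 F [ 0.2 -0.1 -0.8] t 4.05 g 0.0
0.4424,-0.118,0.018,1.571 -> [0.0052 0.0024 0.1767] spin -0.0002 rows 1.8 0.0
```

```bash
python3 -m creep '[[0.7,0.005,0.002,0.08,0],[0.7,0.005,0.002,0.14,0],[0.7,0.005,0.002,0.165,0],[0.7,0.005,0.002,0.176,0],[0.7,0.005,0.002,0.176,0],[0.3,0.005,0.002,0.176,0],[0.3,0.005,0.002,0.176,0],[0.3,0.005,0.002,0.176,0],[0.3,0.005,0.002,0.176,0],[0.3,0.005,0.002,0.176,0]]' 40; python3 to.py 0.4424,-0.118,0.018,1.571
```

```text
clock: 5.05
position: [0.4432, -0.1181, 0.0192]
ee_rot: [0.002, 0.707, 0.707, 0.0]
contact_force: [-1.3, -2.2, 6.8]
width: 0.0381
gripper_force: 40.8
at [ 0.4432 -0.1181  0.0192] phi 1.571 w 0.0381 F [-1.3 -2.2  6.8] t 5.05 g 40.8
0.4424,-0.118,0.018,1.571 -> [ 0.0002 -0.0015  0.0025] spin -0.0 rows 0.0 0.0
```

```bash
python3 -m creep '[[0.3,0,0,-0.06,0],[0.3,0,0,-0.14,0],[0.3,0,0,-0.2,0],[0.3,0,0,-0.2,0]]'; python3 to.py 0.5697,-0.2977,0.12,1.441
```

```text
clock: 5.45
position: [0.4452, -0.1182, 0.1221]
ee_rot: [0.005, 0.707, 0.707, 0.002]
contact_force: [-0.4, -0.8, -0.8]
width: 0.0384
gripper_force: 41.2
at [ 0.4452 -0.1182  0.1221] phi 1.5704 w 0.0384 F [-0.4 -0.8 -0.8] t 5.45 g 41.2
0.5697,-0.2977,0.12,1.441 -> [-0.3588  0.249   0.008 ] spin 0.0206 rows 4.4 0.9
```

Run:
```python
from h import *
S=cam("scene"); f=S["frame"][:,:,::-1][150:300,180:400]
cv2.imwrite("pics/s1.png",cv2.resize(f,None,fx=3.6,fy=3.6,interpolation=cv2.INTER_CUBIC))
```

```text
(no output)
```

View pics/s1.png

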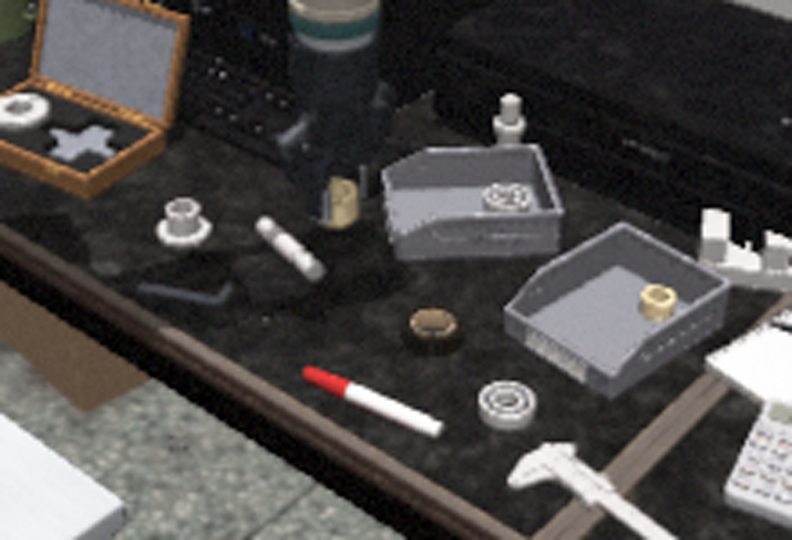

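The scene crop shows the bush held upright at (338,203). The bearings' bin (specimen 505,197) and the bushes' bin (658,300) are both clear to see. I'll carry the bush over and check heights from both views.

```bash
python3 -m creep '[[0.3,-0.359,0.249,0.01,0.02],[0.3,-0.359,0.249,0.01,0.02],[0.3,-0.359,0.249,0.01,0.02],[0.3,-0.359,0.249,0.01,0.02],[0.3,-0.359,0.249,0.01,0.02],[0.3,-0.359,0.249,0.01,0.02],[0.3,-0.359,0.249,0.01,0.02]]'; python3 to.py 0.5697,-0.2977,0.0235,1.441
python3 - <<'E'
from h import *
np.set_printoptions(precision=4,suppress=True)
S=cam("scene");T=cam("top")
for l in "plug_gauge bush_flanged ball_bearing case_trough case_hinge bearing_specimen tape_roll".split():
    for x in eyes.place_of("scene",l)[:2]:
        for y in eyes.place_of("top",l)[:2]:
            X,e=tri(S,x["centre"],T,y["centre"])
            if e<.02: print(l,round(x["confidence"],2),round(y["confidence"],2),X,round(e,4))
E
```

```text
clock: 6.2
position: [0.5651, -0.2955, 0.1107]
ee_rot: [-0.003, 0.75, 0.661, -0.0]
contact_force: [-0.9, 0.5, -1.2]
width: 0.038
gripper_force: 41.2
at [ 0.5651 -0.2955  0.1107] phi 1.4441 w 0.038 F [-0.9  0.5 -1.2] t 6.2 g 41.2
0.5697,-0.2977,0.0235,1.441 -> [-0.0037  0.0105  0.1744] spin 0.0005 rows 1.7 0.0
plug_gauge 0.51 0.51 [ 0.4689 -0.0312 -0.0052] 0.0023
bush_flanged 0.49 0.46 [0.4398 0.0723 0.0094] 0.0095
case_trough 0.89 0.7 [0.4652 0.2683 0.0107] 0.0005
case_hinge 0.75 0.88 [0.5236 0.3143 0.0143] 0.0093
bearing_specimen 0.57 0.75 [ 0.6869 -0.1411  0.    ] 0.0036
```

```bash
python3 -m creep '[[0.3,-0.004,0.01,0.07,0],[0.3,-0.004,0.01,0.13,0],[0.3,-0.004,0.01,0.16,0],[0.3,-0.004,0.01,0.17,0],[0.3,-0.004,0.01,0.174,0],[0.3,-0.004,0.01,0.176,0],[0.3,-0.004,0.01,0.176,0]]'; python3 to.py 0.5697,-0.2977,0.0235,1.441
```

```text
clock: 7.75
position: [0.572, -0.2998, 0.026]
ee_rot: [0.001, 0.75, 0.661, 0.0]
contact_force: [-0.3, -0.1, -0.7]
width: 0.038
gripper_force: 41.2
at [ 0.572  -0.2998  0.026 ] phi 1.4446 w 0.038 F [-0.3 -0.1 -0.7] t 7.75 g 41.2
0.5697,-0.2977,0.0235,1.441 -> [ 0.0035 -0.0051  0.0049] spin 0.0006 rows 0.1 0.0
```

```bash
python3 -m creep '[[0.3,0,0,0.004,0],[0.3,0,0,0.007,0],[0.3,0,0,0.007,0],[0.62,0,0,0.007,0],[0.62,0,0,0.007,0],[0.62,0,0,0.007,0],[0.62,0,0,-0.08,0],[0.62,0,0,-0.18,0],[0.62,0,0,-0.2,0],[0.62,0,0,-0.2,0]]'; python3 to.py 0.4326,0.0764,0.12,1.571
```

```text
clock: 8.75
position: [0.5727, -0.3002, 0.1277]
ee_rot: [0.003, 0.75, 0.661, 0.001]
contact_force: [-0.5, 0.0, -0.3]
width: 0.053
gripper_force: 0.0
at [ 0.5727 -0.3002  0.1277] phi 1.4446 w 0.053 F [-0.5  0.  -0.3] t 8.75 g 0.0
0.4326,0.0764,0.12,1.571 -> [ 0.712  -0.3729  0.0114] spin -0.0201 rows 8.0 0.8
```

```bash
python3 -m creep '[[0.62,0.712,-0.373,0.01,-0.02],[0.62,0.712,-0.373,0.01,-0.02],[0.62,0.712,-0.373,0.01,-0.02],[0.62,0.712,-0.373,0.01,-0.02],[0.62,0.712,-0.373,0.01,-0.02],[0.62,0.712,-0.373,0.01,-0.02],[0.62,0.712,-0.373,0.01,-0.02],[0.62,0.712,-0.373,0.01,-0.02],[0.62,0.712,-0.373,0.01,-0.02],[0.62,0.712,-0.373,0.01,-0.02]]'; python3 to.py 0.4326,0.0764,0.12,1.571
python3 - <<'E'
from h import *
T=cam("top"); f=T["frame"][:,:,::-1][140:280,200:400]
cv2.imwrite("pics/t2.png",cv2.resize(f,None,fx=4,fy=4,interpolation=cv2.INTER_CUBIC))
E
python3 to.py 0.4326,0.0764,0.12,1.571 0.4326,0.0764,0.027,1.571
```

```text
clock: 9.75
position: [0.4295, 0.0783, 0.1186]
ee_rot: [-0.001, 0.706, 0.708, -0.001]
contact_force: [0.7, -0.3, -0.5]
width: 0.0529
gripper_force: 0.0
at [0.4295 0.0783 0.1186] phi 1.5738 w 0.0529 F [ 0.7 -0.3 -0.5] t 9.75 g 0.0
0.4326,0.0764,0.12,1.571 -> [-0.0038  0.0061 -0.0029] spin 0.0004 rows 0.1 0.0
at [0.4306 0.0773 0.1189] phi 1.5718 w 0.0531 F [ 0.9  0.3 -0.1] t 9.8 g 0.0
0.4326,0.0764,0.12,1.571 -> [-0.0018  0.004  -0.0023] spin 0.0001 rows 0.0 0.0
0.4326,0.0764,0.027,1.571 -> [-0.0016  0.0043  0.1837] spin 0.0001 rows 1.8 0.0
```

View pics/t2.png

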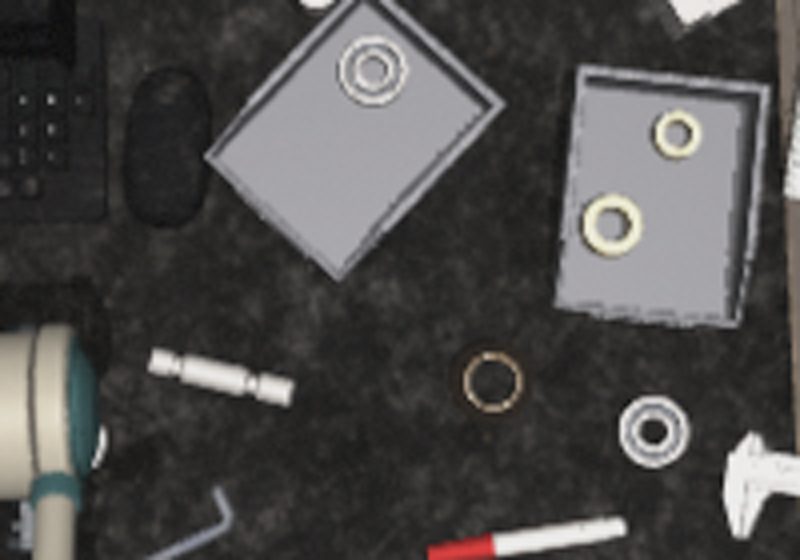

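The plain bush stands in the bushes' bin at crop (611,224), and everything else is undisturbed. Next is the flanged bush.

```bash
python3 -m creep '[[0.62,-0.002,0.004,0.08,0],[0.62,-0.002,0.004,0.14,0],[0.62,-0.002,0.004,0.17,0],[0.62,-0.002,0.004,0.184,0],[0.62,-0.002,0.004,0.184,0],[0.2,-0.002,0.004,0.184,0],[0.2,-0.002,0.004,0.184,0],[0.2,-0.002,0.004,0.184,0],[0.2,-0.002,0.004,0.184,0],[0.2,-0.002,0.004,0.184,0]]' 40; python3 to.py 0.4326,0.0764,0.12,1.571
```

```text
clock: 10.8
position: [0.434, 0.0761, 0.0287]
ee_rot: [0.001, 0.707, 0.707, 0.001]
contact_force: [-0.8, -2.3, 7.0]
width: 0.031
gripper_force: 40.3
at [0.434  0.0761 0.0287] phi 1.5709 w 0.031 F [-0.8 -2.3  7. ] t 10.8 g 40.3
0.4326,0.0764,0.12,1.571 -> [ 0.0005 -0.0024 -0.1826] spin -0.0 rows 1.8 0.0
```

```bash
python3 -m creep '[[0.2,0,0,-0.08,0],[0.2,0,0,-0.16,0],[0.2,-0.1,0.03,-0.2,0.02],[0.2,-0.862,0.252,-0.2,0.02],[0.2,-0.862,0.252,-0.2,0.02],[0.2,-0.862,0.252,-0.2,0.02],[0.2,-0.862,0.252,-0.2,0.02],[0.2,-0.862,0.252,-0.2,0.02],[0.2,-0.862,0.252,-0.2,0.02],[0.2,-0.862,0.252,-0.2,0.02]]'; python3 to.py 0.5602,-0.3549,0.125,1.441
```

```text
clock: 11.8
position: [0.5443, -0.3059, 0.1272]
ee_rot: [-0.001, 0.75, 0.661, 0.0]
contact_force: [1.0, 0.3, -1.1]
width: 0.0308
gripper_force: 40.6
at [ 0.5443 -0.3059  0.1272] phi 1.4443 w 0.0308 F [ 1.   0.3 -1.1] t 11.8 g 40.6
0.5602,-0.3549,0.125,1.441 -> [-0.0933  0.0439  0.0043] spin 0.0005 rows 1.0 0.0
```

```bash
python3 -m creep '[[0.2,0,0,0,0],[0.2,0,0,0,0]]'; python3 to.py 0.5602,-0.3549,0.125,1.441 0.5602,-0.3549,0.032,1.441
```

```text
clock: 12.0
position: [0.5439, -0.3049, 0.1266]
ee_rot: [-0.001, 0.751, 0.66, 0.0]
contact_force: [-0.4, 0.3, -0.5]
width: 0.031
gripper_force: 40.6
at [ 0.5439 -0.3049  0.1266] phi 1.4426 w 0.031 F [-0.4  0.3 -0.5] t 12.0 g 40.6
0.5602,-0.3549,0.125,1.441 -> [-0.0949  0.0452  0.003 ] spin 0.0003 rows 1.1 0.0
0.5602,-0.3549,0.032,1.441 -> [-0.0952  0.0455  0.189 ] spin 0.0003 rows 2.2 0.0
```

```bash
python3 -m creep '[[0.2,-0.095,0.045,0,0],[0.2,-0.095,0.045,0,0],[0.2,-0.095,0.045,0.08,0],[0.2,-0.095,0.045,0.14,0],[0.2,-0.095,0.045,0.17,0],[0.2,-0.095,0.045,0.184,0],[0.2,-0.095,0.045,0.188,0],[0.2,-0.095,0.045,0.19,0]]'; python3 to.py 0.5602,-0.3549,0.032,1.441
```

```text
clock: 12.8
position: [0.5611, -0.354, 0.0334]
ee_rot: [0.001, 0.75, 0.661, 0.0]
contact_force: [0.6, 0.0, -1.5]
width: 0.0308
gripper_force: 40.6
at [ 0.5611 -0.354   0.0334] phi 1.4453 w 0.0308 F [ 0.6  0.  -1.5] t 12.8 g 40.6
0.5602,-0.3549,0.032,1.441 -> [-0.002  -0.0017  0.0029] spin 0.0007 rows 0.0 0.0
```

```bash
python3 -m creep '[[0.2,0,0,0.003,0],[0.2,0,0,0.004,0],[0.2,0,0,0.004,0],[0.55,0,0,0.004,0],[0.55,0,0,0.004,0],[0.55,0,0,0.004,0],[0.55,0,0,-0.08,0],[0.55,0,0,-0.18,0],[0.55,0,0,-0.2,0],[0.55,0,0,-0.2,0]]'; python3 to.py 0.4291,-0.3238,0.1,1.571
```

```text
clock: 13.8
position: [0.5619, -0.3555, 0.1356]
ee_rot: [0.003, 0.75, 0.661, 0.0]
contact_force: [-0.2, -0.8, -0.1]
width: 0.0475
gripper_force: 0.0
at [ 0.5619 -0.3555  0.1356] phi 1.4445 w 0.0475 F [-0.2 -0.8 -0.1] t 13.8 g 0.0
0.4291,-0.3238,0.1,1.571 -> [ 0.0296 -0.2719  0.0697] spin -0.0201 rows 2.8 0.8
```

```bash
python3 -m creep '[[0.76,0.03,-0.272,0.0,-0.02],[0.76,0.03,-0.272,0.0,-0.02],[0.76,0.03,-0.272,0.03,-0.02],[0.76,0.03,-0.272,0.07,-0.02],[0.76,0.03,-0.272,0.07,-0.02],[0.76,0.03,-0.272,0.07,-0.02]]'; python3 to.py 0.4291,-0.3238,0.013,1.571
```

```text
clock: 14.4
position: [0.4274, -0.3222, 0.0967]
ee_rot: [-0.001, 0.707, 0.707, 0.0]
contact_force: [-0.5, -0.1, 0.3]
width: 0.0647
gripper_force: 0.0
at [ 0.4274 -0.3222  0.0967] phi 1.5701 w 0.0647 F [-0.5 -0.1  0.3] t 14.4 g 0.0
0.4291,-0.3238,0.013,1.571 -> [-0.0034  0.0036  0.1673] spin -0.0001 rows 1.7 0.0
```

```bash
python3 -m creep '[[0.76,-0.003,0.003,0.07,0],[0.76,-0.003,0.003,0.13,0],[0.76,-0.003,0.003,0.155,0],[0.76,-0.003,0.003,0.167,0],[0.76,-0.003,0.003,0.167,0],[0.4,-0.003,0.003,0.167,0],[0.4,-0.003,0.003,0.167,0],[0.4,-0.003,0.003,0.167,0],[0.4,-0.003,0.003,0.167,0],[0.4,-0.003,0.003,0.167,0]]' 40; python3 to.py 0.4291,-0.3238,0.013,1.571
```

```text
clock: 15.4
position: [0.4301, -0.3247, 0.0157]
ee_rot: [0.002, 0.707, 0.707, 0.0]
contact_force: [-0.1, 1.3, 6.0]
width: 0.0446
gripper_force: 41.4
at [ 0.4301 -0.3247  0.0157] phi 1.5702 w 0.0446 F [-0.1  1.3  6. ] t 15.4 g 41.4
0.4291,-0.3238,0.013,1.571 -> [ 0.0019 -0.0021  0.0054] spin -0.0001 rows 0.1 0.0
```

```bash
python3 -m creep '[[0.4,0,0,-0.08,0],[0.4,0,0,-0.16,0],[0.4,0.05,0.04,-0.2,-0.02],[0.4,0.447,0.371,-0.2,-0.127],[0.4,0.447,0.371,-0.2,-0.127],[0.4,0.447,0.371,-0.2,-0.127],[0.4,0.447,0.371,-0.2,-0.127],[0.4,0.447,0.371,-0.2,-0.127],[0.4,0.447,0.371,-0.2,-0.127],[0.4,0.447,0.371,-0.2,-0.127]]'; python3 to.py 0.6158,-0.1014,0.019,2.37
```

```text
clock: 16.4
position: [0.6151, -0.099, 0.1138]
ee_rot: [-0.0, 0.376, 0.927, -0.0]
contact_force: [-1.6, -0.8, -0.9]
width: 0.0445
gripper_force: 42.1
at [ 0.6151 -0.099   0.1138] phi 2.371 w 0.0445 F [-1.6 -0.8 -0.9] t 16.4 g 42.1
0.6158,-0.1014,0.019,2.37 -> [-0.0044 -0.0025  0.1896] spin 0.0002 rows 1.9 0.0
```

```bash
python3 -m creep '[[0.4,-0.004,-0.002,0.08,0],[0.4,-0.004,-0.002,0.14,0],[0.4,-0.004,-0.002,0.17,0],[0.4,-0.004,-0.002,0.182,0],[0.4,-0.004,-0.002,0.188,0],[0.4,-0.004,-0.002,0.19,0],[0.4,-0.004,-0.002,0.19,0]]'; python3 to.py 0.6158,-0.1014,0.0187,2.37
```

```text
clock: 17.1
position: [0.6159, -0.1033, 0.0202]
ee_rot: [0.001, 0.377, 0.926, -0.0]
contact_force: [-0.5, 0.0, -1.3]
width: 0.0446
gripper_force: 42.1
at [ 0.6159 -0.1033  0.0202] phi 2.3677 w 0.0446 F [-0.5  0.  -1.3] t 17.1 g 42.1
0.6158,-0.1014,0.0187,2.37 -> [0.0028 0.0025 0.0029] spin -0.0004 rows 0.0 0.0
```

```bash
python3 -m creep '[[0.4,0,0,0.003,0],[0.4,0,0,0.005,0],[0.4,0,0,0.005,0],[0.66,0,0,0.005,0],[0.66,0,0,0.005,0],[0.66,0,0,0.005,0],[0.66,0,0,-0.08,0],[0.66,0,0,-0.18,0],[0.66,0,0,-0.2,0],[0.66,0,0,-0.2,0]]'; python3 to.py 0.4738,-0.0295,0.1,1.310
```

```text
clock: 18.1
position: [0.6171, -0.103, 0.1217]
ee_rot: [0.003, 0.377, 0.926, 0.0]
contact_force: [-0.9, -0.3, -1.0]
width: 0.0562
gripper_force: 0.0
at [ 0.6171 -0.103   0.1217] phi 2.3684 w 0.0562 F [-0.9 -0.3 -1. ] t 18.1 g 0.0
0.4738,-0.0295,0.1,1.310 -> [ 0.308  -0.0951  0.0416] spin 0.1684 rows 3.3 7.1
```

```bash
python3 -m creep '[[0.5,0.308,-0.095,0.0,0.168],[0.5,0.308,-0.095,0.0,0.168],[0.5,0.308,-0.095,0.0,0.168],[0.5,0.308,-0.095,0.04,0.168],[0.5,0.308,-0.095,0.04,0.168],[0.5,0.308,-0.095,0.04,0.168],[0.5,0.308,-0.095,0.04,0.168],[0.5,0.308,-0.095,0.04,0.168],[0.5,0.308,-0.095,0.04,0.168]]'; python3 to.py 0.4738,-0.0295,0.016,1.310;python3 - <<'E'
from h import *
T=cam("top"); f=T["frame"][:,:,::-1][140:280,200:400]
cv2.imwrite("pics/t3.png",cv2.resize(f,None,fx=4,fy=4,interpolation=cv2.INTER_CUBIC))
E
```

```text
clock: 19.0
position: [0.4711, -0.0288, 0.0979]
ee_rot: [-0.001, 0.791, 0.611, -0.001]
contact_force: [-0.1, 0.0, 0.1]
width: 0.043
gripper_force: 0.0
at [ 0.4711 -0.0288  0.0979] phi 1.3156 w 0.043 F [-0.1  0.   0.1] t 19.0 g 0.0
0.4738,-0.0295,0.016,1.310 -> [1.000e-04 6.000e-03 1.638e-01] spin 0.0009 rows 1.6 0.0
```

View pics/t3.png

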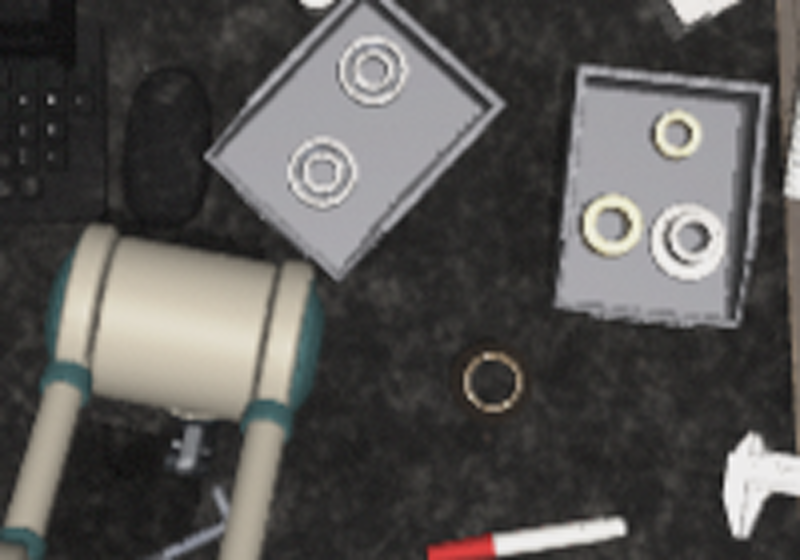

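The bearing lies in its bin at (322,172) and both bushes stand in theirs, at (611,224) and (688,240). Now I'll grip the gauge.

```bash
python3 -m creep '[[0.5,0,0.006,0.07,0.001],[0.5,0,0.006,0.13,0.001],[0.5,0,0.006,0.155,0.001],[0.5,0,0.006,0.164,0.001],[0.5,0,0.006,0.164,0.001],[0.1,0,0.006,0.164,0.001],[0.1,0,0.006,0.164,0.001],[0.1,0,0.006,0.164,0.001],[0.1,0,0.006,0.164,0.001],[0.1,0,0.006,0.164,0.001]]' 40; python3 to.py 0.4738,-0.0295,0.016,1.310
```

```text
clock: 20.05
position: [0.4759, -0.03, 0.0181]
ee_rot: [0.001, 0.794, 0.608, 0.001]
contact_force: [0.2, 0.7, 6.7]
width: 0.0181
gripper_force: 41.4
at [ 0.4759 -0.03    0.0181] phi 1.3066 w 0.0181 F [0.2 0.7 6.7] t 20.05 g 41.4
0.4738,-0.0295,0.016,1.310 -> [-0.0002 -0.0043  0.0041] spin -0.0005 rows 0.1 0.0
```

```bash
python3 -m creep '[[0.1,0,0,-0.08,0],[0.1,0,0,-0.16,0],[0.1,0,0,-0.16,0],[0.1,0,0,-0.16,0]]'; python3 to.py 0.462,0.2663,0.1,1.692
python3 - <<'E'
from h import *
np.set_printoptions(precision=4,suppress=True)
S=cam("scene");T=cam("top")
for c,d in(("scene",S),("top",T)):
    for r in eyes.regions_of(c,"plug_gauge")[:2]: print(c,round(r["confidence"],2),r["bbox"],r["mask"].sum())
a,b=[eyes.place_of(c,"plug_gauge") for c in("scene","top")]
print([ (round(x["confidence"],2),np.round(x["centre"],1)) for x in a+b])
f=S["frame"][:,:,::-1][170:245,180:300]
cv2.imwrite("pics/s2.png",cv2.resize(f,None,fx=6.5,fy=6.5,interpolation=cv2.INTER_CUBIC))
E
```

```text
clock: 20.45
position: [0.4751, -0.0298, 0.0977]
ee_rot: [0.001, 0.794, 0.608, 0.001]
contact_force: [0.4, 0.3, -2.1]
width: 0.018
gripper_force: 40.5
at [ 0.4751 -0.0298  0.0977] phi 1.3065 w 0.018 F [ 0.4  0.3 -2.1] t 20.45 g 40.5
0.462,0.2663,0.1,1.692 -> [ 0.5648 -0.18   -0.0049] spin -0.0614 rows 5.9 2.6
scene 0.59 [323.6, 272.4, 396.7, 322.9] 553
scene 0.53 [260.8, 200.5, 266.9, 204.6] 28
[(0.64, array([258.1, 206.9])), (0.39, array([298.4, 243.8])), (0.61, array([273.8, 186.1]))]
```

View pics/s2.png

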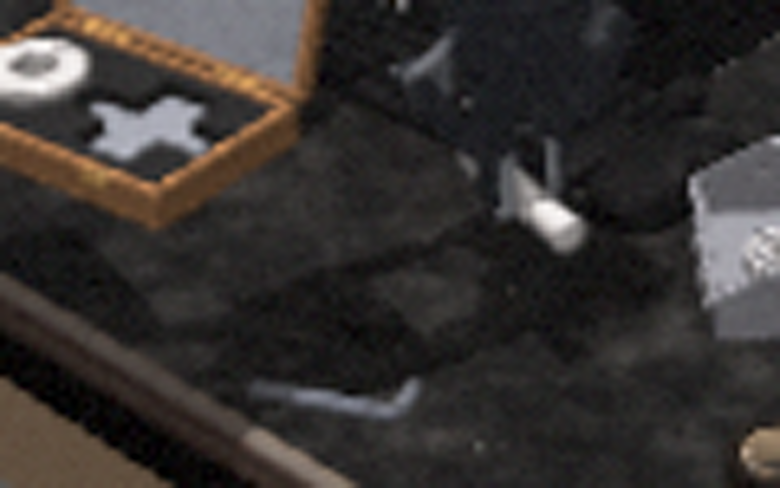

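The gauge is held level in the crop, with its near end face at about (568,238), i.e. pixel (267.4,206.6). I'll check that against the assumed pose and move over the trough.

```bash
python3 - <<'E'
from h import *
S=cam("scene"); p=np.array(manip.get_state()["position"]); z=p[2]-.0181+.0095; a=1.3066-np.pi/2
for s in (-.049,-.042): print(s,proj(S,np.array([p[0]-np.sin(a)*s,p[1]+np.cos(a)*s,z])))
print(proj(S,np.array([.462,.2663,.012])),[np.round(x["centre"],1) for x in eyes.place_of("scene","case_trough")[:1]])
E
python3 -m creep '[[0.1,0.565,-0.18,0,-0.061],[0.1,0.565,-0.18,0,-0.061],[0.1,0.565,-0.18,0,-0.061],[0.1,0.565,-0.18,0,-0.061],[0.1,0.565,-0.18,0,-0.061],[0.1,0.565,-0.18,0,-0.061],[0.1,0.565,-0.18,0,-0.061],[0.1,0.565,-0.18,0,-0.061],[0.1,0.565,-0.18,0,-0.061]]'; python3 to.py 0.462,0.2663,0.06,1.692
```

```text
-0.049 [267.52396825 207.15379493]
-0.042 [266.39528255 206.19139043]
[202.71409734 191.2974248 ] [array([203.1, 190.2])]
clock: 21.75
position: [0.4615, 0.2654, 0.0966]
ee_rot: [-0.0, 0.664, 0.748, -0.001]
contact_force: [-0.2, -0.6, -1.2]
width: 0.0183
gripper_force: 40.5
at [0.4615 0.2654 0.0966] phi 1.6894 w 0.0183 F [-0.2 -0.6 -1.2] t 21.75 g 40.5
0.462,0.2663,0.06,1.692 -> [0.0018 0.0014 0.0732] spin -0.0004 rows 0.7 0.0
```

```bash
python3 -m creep '[[0.1,0.002,0.001,0.05,0],[0.1,0.002,0.001,0.09,0],[0.1,0.002,0.001,0.1,0],[0.1,0.002,0.001,0.1,0],[0.1,0.002,0.001,0.1,0]]'; python3 to.py 0.462,0.2663,0.03,1.692
python3 - <<'E'
from h import *
S=cam("scene");T=cam("top"); 
a=cv2.resize(S["frame"][:,:,::-1][165:215,165:245],None,fx=7,fy=7,interpolation=cv2.INTER_CUBIC)
b=cv2.resize(T["frame"][:,:,::-1][205:275,100:180],None,fx=7,fy=7,interpolation=cv2.INTER_CUBIC)[:350]
b=cv2.resize(T["frame"][:,:,::-1][215:265,110:190],None,fx=3,fy=3)
o=np.zeros((350+150,560,3),np.uint8);o[:350]=a;o[350:,:240]=b;cv2.imwrite("pics/s3.png",o)
E
```

```text
clock: 22.25
position: [0.4631, 0.2669, 0.0477]
ee_rot: [0.0, 0.664, 0.747, 0.0]
contact_force: [1.0, -0.4, -0.8]
width: 0.0182
gripper_force: 40.4
at [0.4631 0.2669 0.0477] phi 1.6882 w 0.0182 F [ 1.  -0.4 -0.8] t 22.25 g 40.4
0.462,0.2663,0.03,1.692 -> [-0.0009 -0.0023  0.0355] spin -0.0006 rows 0.4 0.0
```

View pics/s3.png

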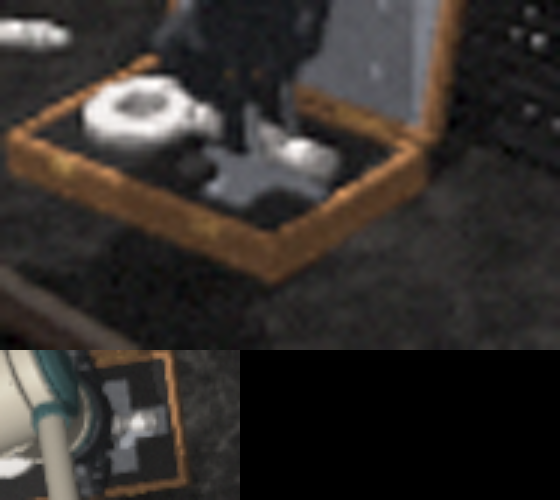

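The top inset shows the gauge end lined up in the trough arm, at (145,422). I'll lower it in gently.

```bash
python3 -m creep '[[0.1,-0.001,-0.002,0,0],[0.1,-0.001,-0.002,0.01,0],[0.1,-0.001,-0.002,0.02,0],[0.1,-0.001,-0.002,0.026,0],[0.1,-0.001,-0.002,0.026,0]]'; python3 to.py 0.462,0.2663,0.03,1.692
```

```text
clock: 22.85
position: [0.4608, 0.2667, 0.0333]
ee_rot: [-0.0, 0.664, 0.748, -0.001]
contact_force: [0.3, 0.6, -1.7]
width: 0.0177
gripper_force: 40.4
at [0.4608 0.2667 0.0333] phi 1.6898 w 0.0177 F [ 0.3  0.6 -1.7] t 22.85 g 40.4
0.462,0.2663,0.03,1.692 -> [-0.001   0.0023  0.0067] spin -0.0004 rows 0.1 0.0
```

```bash
python3 -m creep '[[0.1,0,0,0.004,0],[0.1,0,0,0.007,0],[0.1,0,0,0.008,0],[0.1,0,0,0.008,0]]'; python3 to.py 0.462,0.2663,0.03,1.692
```

```text
clock: 23.25
position: [0.4614, 0.2669, 0.0301]
ee_rot: [0.0, 0.664, 0.748, 0.0]
contact_force: [0.5, -0.1, -1.2]
width: 0.0179
gripper_force: 40.5
at [0.4614 0.2669 0.0301] phi 1.6896 w 0.0179 F [ 0.5 -0.1 -1.2] t 23.25 g 40.5
0.462,0.2663,0.03,1.692 -> [-0.0013  0.0011  0.0002] spin -0.0004 rows 0.0 0.0
```

```bash
python3 -m creep '[[0.1,0,0,0.002,0],[0.1,0,0,0.003,0],[0.42,0,0,0.003,0],[0.42,0,0,0.003,0],[0.42,0,0,0.003,0],[0.42,0,0,-0.04,0],[0.42,0,0,-0.12,0],[0.42,0,0,-0.22,0],[0.42,0,0,-0.32,0],[0.42,0,0,-0.42,0]]'; python3 -m creep '[[0,0,0,-0.02,0],[0,0,-0.2,-0.02,0],[0,0,-0.3,-0.02,0],[0,0,-0.3,-0.02,0],[0,0,-0.3,-0.02,0]]'
python3 - <<'E'
from h import *
S=cam("scene");T=cam("top"); 
a=cv2.resize(S["frame"][:,:,::-1][165:215,165:245],None,fx=7,fy=7,interpolation=cv2.INTER_CUBIC)
b=cv2.resize(T["frame"][:,:,::-1][185:275,70:190],None,fx=4.6,fy=4.6,interpolation=cv2.INTER_CUBIC)
o=np.zeros((600,800,3),np.uint8);o[:175,:280]=cv2.resize(a,(280,175));o[180:180+b.shape[0],:b.shape[1]]=b;cv2.imwrite("pics/s4.png",o)
for l in("case_hinge","case_lid_edge","case"):
    X=tri(S,eyes.place_of("scene",l)[0]["centre"],T,eyes.place_of("top",l)[0]["centre"]);print(l,X[0].round(4),round(X[1],4))
E
python3 to.py 0.642,0.321,0.25,1.692
```

```text
clock: 24.25
position: [0.461, 0.2667, 0.2418]
ee_rot: [-0.0, 0.664, 0.748, -0.0]
contact_force: [0.9, 0.4, -0.4]
width: 0.0361
gripper_force: 0.0
clock: 24.75
position: [0.3052, 0.247, 0.2487]
ee_rot: [-0.002, 0.663, 0.749, -0.003]
contact_force: [1.1, 0.2, -0.4]
width: -0.0001
gripper_force: 0.0
case_hinge [ 0.4821 -0.0396  0.2378] 0.3574
case_lid_edge [0.5804 0.3253 0.1361] 0.0076
case [0.4527 0.2973 0.0179] 0.0036
at [0.3135 0.2493 0.2498] phi 1.6889 w -0.0 F [-0.9  0.1  0.7] t 25.15 g 0.0
0.642,0.321,0.25,1.692 -> [ 0.0651  0.6693 -0.0008] spin -0.0005 rows 6.7 0.0
```

View pics/s4.png

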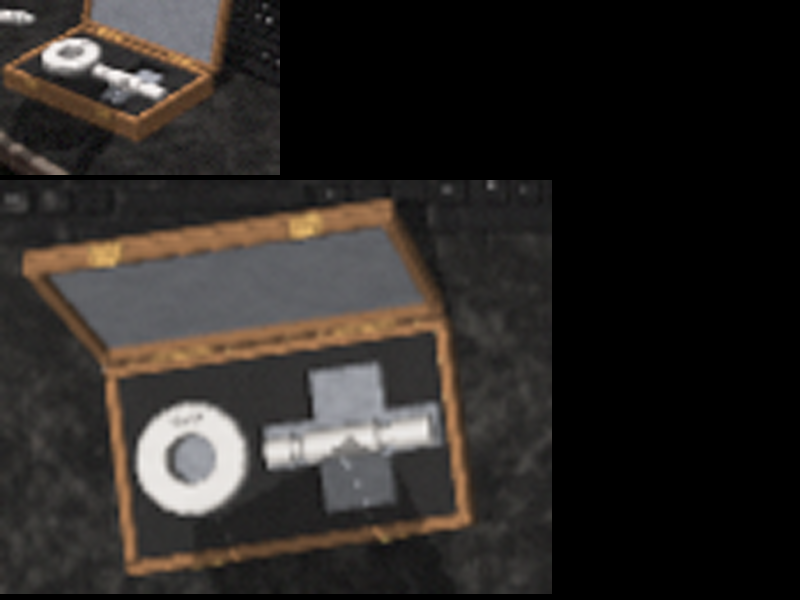

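The gauge lies in the trough, with its ends at about (268,448) and (435,428). Next I'll shut the lid from behind.

```bash
python3 -m creep '[[0,0.065,0.67,0,0],[0,0.065,0.67,0,0],[0,0.065,0.67,0,0],[0,0.065,0.67,0,0],[0,0.065,0.67,0,0],[0,0.065,0.67,0,0],[0,0.065,0.67,0,0],[0,0.065,0.67,0,0],[0,0.065,0.67,0,0]]'; python3 to.py 0.642,0.321,0.125,1.692
```

```text
clock: 26.05
position: [0.6419, 0.3207, 0.2479]
ee_rot: [-0.001, 0.664, 0.748, -0.001]
contact_force: [-0.5, -0.1, -1.0]
width: 0.0002
gripper_force: 0.0
at [0.6419 0.3207 0.2479] phi 1.6887 w 0.0002 F [-0.5 -0.1 -1. ] t 26.05 g 0.0
0.642,0.321,0.125,1.692 -> [0.0008 0.0012 0.2458] spin -0.0005 rows 2.5 0.0
```

```bash
python3 -m creep '[[0,0,0,0.06,0],[0,0,0,0.12,0],[0,0,0,0.18,0],[0,0,0,0.22,0],[0,0,0,0.246,0],[0,0,0,0.246,0]]'; python3 -m creep '[[0,0,-0.03,0,0],[0,0,-0.06,0,0],[0,0,-0.09,0,0],[0,0,-0.11,0,0],[0,0,-0.13,0,0],[0,0,-0.15,0,0],[0,0,-0.17,0,0],[0,0,-0.17,0,0]]'; python3 to.py
```

```text
clock: 26.65
position: [0.6392, 0.3205, 0.1255]
ee_rot: [-0.001, 0.664, 0.748, -0.002]
contact_force: [-0.1, 0.1, 0.2]
width: -0.0
gripper_force: 0.0
clock: 27.45
position: [0.5548, 0.3107, 0.127]
ee_rot: [-0.001, 0.664, 0.748, -0.001]
contact_force: [-0.2, 0.3, -0.5]
width: 0.0003
gripper_force: 0.0
at [0.5548 0.3107 0.127 ] phi 1.6901 w 0.0003 F [-0.2  0.3 -0.5] t 27.45 g 0.0
```

```bash
python3 -m creep '[[0,0,-0.02,0,0],[0,0,-0.04,0,0],[0,0,-0.06,0,0],[0,0,-0.08,0,0],[0,0,-0.1,0,0],[0,0,-0.12,0,0],[0,0,-0.12,0,0],[0,0,-0.12,0,0],[0,0,-0.12,0,0]]'; python3 to.py
python3 - <<'E'
from h import *
S=cam("scene");T=cam("top"); cv2.imwrite("pics/s5.png",S["frame"][:,:,::-1].copy())
for c in("scene","top"):
  print(c,[(round(x["confidence"],2),np.round(x["centre"])) for x in eyes.place_of(c,"case_lid_edge")[:2]])
h=np.array([.521,.308,.026]);ax=np.array([.9927,.1207,0])
for th in (0,.3,1.2,1.4,1.92):
  X=h-ax*.125*np.cos(th)+np.array([0,0,.125*np.sin(th)]);print(th,proj(S,X).round(),proj(T,X).round())
E
```

```text
clock: 28.35
position: [0.4976, 0.304, 0.1272]
ee_rot: [0.0, 0.664, 0.748, 0.0]
contact_force: [-1.1, -0.4, -1.0]
width: 0.0002
gripper_force: 0.0
at [0.4976 0.304  0.1272] phi 1.6896 w 0.0002 F [-1.1 -0.4 -1. ] t 28.35 g 0.0
scene [(0.66, array([189., 162.])), (0.39, array([196., 188.]))]
top [(0.65, array([120., 246.]))]
0 [184. 192.] [136. 265.]
0.3 [184. 183.] [132. 262.]
1.2 [196. 157.] [120. 233.]
1.4 [200. 153.] [118. 223.]
1.92 [212. 149.] [116. 198.]
```

```bash
python3 -m creep '[[0,0,0,0,0],[0,0,0,0,0],[0,0,0,0,0],[0,0,0,0,0],[0,0,0,0,0],[0,0,0,0,0]]'
cat > lid.py <<'E'
from h import *
S=cam("scene");T=cam("top")
for c in("scene","top"):
  print(c,[(round(x["confidence"],2),np.round(x["centre"])) for x in eyes.place_of(c,"case_lid_edge")[:2]])
  print([(round(r["confidence"],2),np.round(r["bbox"])) for r in eyes.regions_of(c,"case")[:1]])
E
python3 lid.py
```

```text
clock: 29.15
position: [0.4972, 0.3039, 0.1271]
ee_rot: [0.0, 0.664, 0.748, 0.0]
contact_force: [0.1, 0.2, -0.4]
width: -0.0
gripper_force: 0.0
scene [(0.75, array([184., 186.])), (0.19, array([303., 210.]))]
[(0.83, array([165., 168., 223., 205.]))]
top [(0.77, array([131., 264.])), (0.5, array([242., 274.]))]
[(0.57, array([ 94., 213., 175., 274.]))]
```

```bash
python3 -m creep '[[0,0,0,-0.1,0],[0,0,-0.1,-0.2,0],[0,0,-0.3,-0.2,0],[0,0,-0.5,-0.2,0],[0,0,-0.5,-0.2,0],[0,0,-0.5,-0.2,0],[0,0,-0.5,-0.2,0]]'
python3 - <<'E'
from h import *
S=cam("scene");T=cam("top")
e=[eyes.place_of(c,"case_lid_edge")[0]["centre"] for c in("scene","top")]; X=tri(S,e[0],T,e[1]); print("edge",X[0].round(4),round(X[1],4))
for n,d,(c0,r0,c1,r1) in (("scene",S,(155,140,240,225)),("top",T,(70,180,195,290))):
    u=d["frame"][r0:r1,c0:c1].astype(int); m=((u[:,:,0]-u[:,:,2]>30)).astype(np.uint8)
    cs,_=cv2.findContours(m,0,2);ct=max(cs,key=cv2.contourArea)
    print(n,"hull",(cv2.approxPolyDP(cv2.convexHull(ct),3,True)[:,0]+[c0,r0]).tolist(),"area",m.sum())
    h=np.array([.521,.308,.0]);ax=np.array([.9927,.1207,0]);ay=np.array([-.1207,.9927,0])
    for th in (0,.1):
        print(th,[proj(d,h+s*.102*ay+np.array([0,0,.026])-ax*(r*np.cos(th)-.014*np.sin(th))+np.array([0,0,.014*np.cos(th)+r*np.sin(th)])).round(1).tolist() for r in(0,.125) for s in(1,-1)])
print([ (k,round(float(v),3)) for k,v in zip("xyz",manip.get_state()["position"])])
E
```

```text
clock: 30.15
position: [0.244, 0.2725, 0.227]
ee_rot: [-0.001, 0.663, 0.748, -0.001]
contact_force: [0.7, 0.0, 0.0]
width: -0.0003
gripper_force: 0.0
edge [0.4031 0.2986 0.0364] 0.0094
scene hull [[165, 180], [189, 169], [224, 182], [225, 191], [202, 204], [167, 189]] area 1364
0 [[188.4, 169.3], [226.2, 183.3], [165.3, 181.6], [203.9, 197.2]]
0.1 [[188.6, 169.2], [226.5, 183.2], [165.3, 178.6], [204.0, 194.1]]
top hull [[167, 216], [171, 259], [96, 270], [91, 225], [153, 214]] area 3667
0 [[91.3, 223.8], [166.3, 213.0], [96.5, 270.0], [172.1, 259.0]]
0.1 [[91.2, 223.3], [166.2, 212.5], [94.8, 269.3], [171.1, 258.2]]
[('x', 0.25), ('y', 0.275), ('z', 0.228)]
```

```bash
python3 to.py 0.42,0.297,0.075,1.69
```

```text
at [0.2504 0.2749 0.2276] phi 1.6901 w -0.0002 F [-0.1  0.2 -0.4] t 30.35 g 0.0
0.42,0.297,0.075,1.69 -> [0.0032 0.341  0.3062] spin 0.0 rows 4.6 0.0
```

```bash
python3 -m creep '[[0,0.003,0.1,0.1,0],[0,0.003,0.2,0.18,0],[0,0.003,0.3,0.25,0],[0,0.003,0.34,0.29,0],[0,0.003,0.34,0.306,0],[0,0.003,0.34,0.306,0],[0,0.003,0.34,0.306,0]]'; for i in 1; do python3 -m creep '[[0,0,0,0.008,0],[0,0,0,0.016,0],[0,0,0,0.024,0],[0,0,0,0.03,0],[0,0,0,0.03,0]]'; python3 -m creep '[[0,0,0,0.004,0],[0,0,0,0.008,0],[0,0,0,0.008,0]]'; done
```

```text
clock: 31.05
position: [0.4186, 0.2954, 0.0729]
ee_rot: [-0.0, 0.664, 0.747, -0.001]
contact_force: [0.5, 0.4, -0.2]
width: -0.0001
gripper_force: 0.0
clock: 31.55
position: [0.4171, 0.2958, 0.059]
ee_rot: [0.0, 0.664, 0.748, -0.0]
contact_force: [0.2, -0.7, 0.1]
width: -0.0001
gripper_force: 0.0
clock: 31.85
position: [0.4174, 0.2958, 0.0549]
ee_rot: [-0.0, 0.664, 0.748, -0.0]
contact_force: [-0.3, -0.7, 0.4]
width: 0.0001
gripper_force: 0.0
```

```bash
python3 -m creep '[[0,0,0,0.002,0],[0,0,0,0.004,0],[0,0,0,0.006,0],[0,0,0,0.006,0]]'; python3 -m creep '[[0,0,0,-0.05,0],[0,0,0,-0.15,0],[0,0,-0.1,-0.25,0],[0,0,-0.2,-0.3,0],[0,0,-0.2,-0.3,0],[0,0,-0.2,-0.3,0]]'
python3 - <<'E'
from h import *
T=cam("top");S=cam("scene")
for l,x in (("bush_plain",(.57,-.3)),("bush_flanged",(.561,-.355)),("ball_bearing",(.616,-.103)),("tape_roll",(.465,-.215)),("marker",(.355,-.23)),("hex_key",(.368,.005))):
    print(l,x,[(round(r["confidence"],2),atz(T,r["centre"],0.004)[:2].round(3)) for r in eyes.place_of("top",l)[:3]])
a=cv2.imread("pics/top0.png").astype(int); b=T["frame"][:,:,::-1].astype(int)
d=(np.abs(a-b).max(2)>60)[225:285,230:400]; d=cv2.morphologyEx(d.astype(np.uint8),cv2.MORPH_OPEN,np.ones((2,2)))
print([ (s[0]+230,s[1]+225,s[2],s[3]) for s in cv2.connectedComponentsWithStats(d)[2][1:]])
E
```

```text
clock: 32.25
position: [0.4177, 0.2959, 0.0539]
ee_rot: [0.0, 0.664, 0.748, 0.0]
contact_force: [-1.9, -1.4, 14.0]
width: -0.0001
gripper_force: 7.3
clock: 32.85
position: [0.3163, 0.2839, 0.2041]
ee_rot: [0.0, 0.663, 0.748, 0.002]
contact_force: [0.0, -0.5, 0.2]
width: 0.0003
gripper_force: 0.0
bush_plain (0.57, -0.3) [(0.72, array([ 0.572, -0.296])), (0.36, array([0.378, 0.003])), (0.31, array([ 0.638, -0.347]))]
bush_flanged (0.561, -0.355) [(0.49, array([ 0.564, -0.351]))]
ball_bearing (0.616, -0.103) [(0.78, array([ 0.613, -0.091]))]
tape_roll (0.465, -0.215) [(0.62, array([ 0.464, -0.22 ]))]
marker (0.355, -0.23) [(0.62, array([ 0.351, -0.226]))]
hex_key (0.368, 0.005) []
[(np.int32(238), np.int32(228), np.int32(36), np.int32(14)), (np.int32(281), np.int32(238), np.int32(16), np.int32(15)), (np.int32(356), np.int32(240), np.int32(17), np.int32(18))]
```

The lid met the fingertips at a TCP height of 54 mm, which is its shut height of 40 mm plus the 14 mm of fingertip. On the desk only the gauge, plain bush and bearing have gone from their first places in the part I compared; the tape, marker and hex key haven't moved. Handing in.

```bash
python3 -c "
from rig import manip; print(manip.sign_off())"
```

```text
the job is handed in; nothing more can be done
None
```

The job is handed in at about 33 s on the robot's clock: the plug gauge is in its trough with the lid shut, both bushes and the bearing are set down in their bins, and the tape, hex key and marker were not moved; no verdict came back.

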